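# Pin the reaming fixture and present the cast lever over it

## Task

Take the slimmer of the two shouldered locating pins out of the wooden stand, put its shank into the bush of the reaming fixture until the collar sits flat on the steel block, and let go of it. Then lift the cast lever level by its balance point on the straight part of the arm and bring it over the fixture, hub bore centred over the pin and small eye over the rest post between the two stop pins, with 10 to 30 mm of air between the pin's top and the lever so that I can slip a thrust washer on. Finish while still holding it there, level, still and touching nothing else; do not put it down or let go, and leave the thicker pin and the other things on the table where they are.

Things in the scene. Friction and masses are not known exactly. Their poses are not given: they have to be found in the camera images.
- fixture: Reaming fixture screwed to the worktop: plywood base 260 x 110 x 18 mm, origin at the centre of its underside, z up, x along its length. At x = -89 mm a steel block 62 x 62 mm, top 52 mm above the worktop, with the bush in its middle; at x = +89, y = +24 mm the rest post. Nothing on it stands higher than 72 mm.
- bush_mouth (a point): Centre of the bush's mouth in the top face of the fixture's steel block (z = 52 mm). Upright hole 11.5 mm in diameter with a 2.5 mm lead-in chamfer, 34 mm deep (the slim pin's shank is 30 mm long). Axes as the fixture's.
- eye_rest (a point): Centre of the top of the rest post (16 mm diameter, z = 58 mm), where the lever's small eye belongs when the lever sits on the pin's collar; 178 mm in x and 24 mm in y from the bush. An upright 8 mm stop pin stands 23 mm to either side of it in y (tops at z = 72 mm). Axes as the fixture's.
- pin_stand: Wooden pin stand, 60 x 130 x 40 mm, fixed to the worktop; origin at the centre of its underside, z up, y along its length. Two 19 mm holes, 36 mm deep, at y = -34 and +34 mm hold the two pins; which pin is in which hole changes. Overhead, a small lamp holder hangs at world x = 0.12, y = 0.19 m, its lower end 0.83 m above the worktop: keep a raised elbow clear of it.
- slim_pin: Slimmer shouldered pin, plain steel, 95 g, 68 mm long, upright in one hole of the stand; z up its axis, origin at the shank's lower end. Shank 10 mm diameter, tapered nose; collar 28 mm diameter from 30 to 36 mm above the origin; spigot 16 mm diameter from 36 to 68 mm (grip this, from above). In the stand the collar rests on the stand's top, 40 mm above the worktop.
- slim_pin_collar (a point): On the slim pin's axis, at the underside of its collar (30 mm above the pin's origin). It coincides with bush_mouth when the pin is home.
- slim_pin_top (a point): On the slim pin's axis, at the top of its spigot (68 mm above the pin's origin, 38 mm above the collar's underside). Axes as the pin's.
- thick_pin: The thicker locating pin in the other hole, to be left alone: 68 mm long, shank 16 mm, collar 34 mm, spigot 24 mm in diameter; origin at the lower end of its shank, z up. It does not fit the bush.
- lever: Dark cast-iron offset lever, 0.6 to 0.85 kg, lying flat on the saw table (z = 3.5 mm) at the robot's right. z up; origin in the plane of its underside, directly below its balance point (within 2 mm). x runs along the straight arm from hub to eye. The straight arm is 18 mm wide in y, 8 to 29 mm above the underside, from the hub to x = 44 mm; gripped across it at x = 0 the lever hangs level.
- lever_bore (a point): Centre of the hub's 18 mm through bore in the plane of the lever's underside (x = -56 mm, y = 0 in the lever's frame). The hub is 46 mm in diameter and 34 mm high, with a pinch lug on its -y side out to y = -46 mm. Axes as the lever's.
- lever_eye (a point): Centre of the small eye (31 mm diameter, 28 mm high, 12 mm hole) in the plane of the lever's underside: x = 122 mm, y = 24 mm in the lever's frame; the arm cranks sideways to it from x = 44 mm. Axes as the lever's.
- sanding_block: Bystander: brown sanding block, 64 x 113 x 32 mm, origin at the centre of its underside.
- spring_clamp: Bystander: orange spring clamp lying flat, 65 x 125 x 25 mm, origin at the centre of its underside.

How it is judged:
On the way, in this order (a step that is already met when the one before it is completed fails the run):
1. the slim pin stands in the fixture's bush, collar flat on the block, and has been let go (horizontal distance between slim_pin_collar and bush_mouth below 0.003 m and z of slim_pin_collar in the frame of bush_mouth between -0.003 and 0.003 m and angle between slim_pin's own z axis and vertical below 0.05 rad and contact force between the fingers and slim_pin below 0.05 N), for 0.2 s.
2. the lever is lifted clear of the table, level, held at its balance point (height (world z) of lever above 0.06 m and angle between lever's own z axis and vertical below 0.1 rad and horizontal distance between the grasp point and lever below 0.02 m and contact force between the fingers and lever above 1 N), for 0.2 s.
At the end, for the whole second after the job is handed in: Slim pin home (axis and collar within 3 mm, upright), not touched. Lever held by the fingers within 20 mm of its balance point, level within 0.07 rad, at rest, touching neither pin nor fixture; bore within 8 mm and eye within 13 mm of their places seen from above; underside 7 to 35 mm above the pin (all of step 1 and horizontal distance between lever_bore and bush_mouth below 0.008 m and horizontal distance between lever_eye and eye_rest below 0.013 m and z of lever_bore in the frame of slim_pin_top between 0.007 and 0.035 m and angle between lever's own z axis and vertical below 0.07 rad and horizontal distance between the grasp point and lever below 0.02 m and contact force between the fingers and lever above 1 N and contact force between lever and fixture below 0.2 N and contact force between lever and slim_pin below 0.2 N and linear speed of lever below 0.02 m/s and angular speed of lever below 0.1 rad/s); the arm keeps its last pose, push and grip.
It fails at once if the sanding block is moved more than 25 mm (distance of sanding_block from where it was at the start of the episode above 0.025 m).
It fails at once if the spring clamp is moved more than 25 mm (distance of spring_clamp from where it was at the start of the episode above 0.025 m).
It fails at once if the thicker pin is moved more than 25 mm (distance of thick_pin from where it was at the start of the episode above 0.025 m).
It fails at once if the lever is tipped steeply (more than 0.35 rad) (angle between lever's own z axis and vertical above 0.35 rad).
It also fails if it takes over 51 s, if anything falls off the work surface, if the arm or the gripper's body presses on something with over 40 N, if the wrist force passes 120 N, or if a joint passes its speed limit or range.

## Robot

A 7-joint arm with a two-finger parallel gripper is mounted at the origin on the work surface; the furniture and walls round the work are solid. World frame = base frame: x ahead of the robot, y to its left, z up, the work surface at z = 0. Lengths are in m, angles in rad, forces in N, time in s.
With the tool pointing down it reaches from about 0.35 to 0.9 m from the base axis. Payload 19.9 kg.
Tool frame: the origin (TCP) lies midway between the tips of the shut fingers; the grasp point (between the pads) lies 19 mm behind it (env.tcp_to_grasp is the z of the grasp point in the tool frame, in m); z points along the fingers, y is the line along which they close (so a half turn about z gives the same grasp; the last joint's range is limited). The gripper opens to 94 mm and grips with 3 to 60 N. Pads are 16 mm wide; open, the fingers measure 119 mm over their backs; the gripper's body (75 mm by 177 mm) begins 78 mm behind the grasp point.
Start: joints at [-0.042, 0.417, -0.01, 1.614, 0.005, 1.111, -0.053], TCP at [0.625, 0, 0.174] pointing down, gripper open.
Joint ranges: [-2.81, 2.81], [-0.39, 2.02], [-1.27, 1.25], [0.06, 2.57], [-1.19, 4.33], [0.19, 2], [-2.82, 2.82]. Speed limits (rad/s): [1.89, 1.89, 2.39, 2.39, 3.01, 3.01, 3.01].

## Interface

Orientations are given as a rotation vector (axis times angle).
In Python, from cell import env gives the robot as it stands. The module is installed in compiled form; this text tells all that it offers.
- The arm moves only by the tool drive_tool, never from a script. Its arguments are lists of equal length, an entry for each row: "dp": the shift along the tool's x, y, z in cm, a list of three; "angular": the turn, a rotation vector about the tool's x, y, z in rad, a list of three; "hand": the opening, from 0 (shut) to 1 (fully open). A call has 1 to 20 rows; each row is the pose to reach, as a shift and turn from the pose commanded when the call began, along the tool's axes at that moment; what a row does not reach only later rows make up. A row lasts 1/10 s, in which the tool goes at most 50 mm and 8.59 degrees, less where a joint would pass 70% of its speed; a pose out of reach is approached as far as the arm can. A call with a gripper value outside its range is refused whole. The fingers move at their own pace and stop on an object; the grip force is fixed at half the most. Time passes only in rows, so rows that repeat a pose let the fingers close. It gives the time, the measured TCP pose, the force, the opening and the grip force at its end, in the units of the state.
- env.observe(): the state, without advancing time (a new reading comes with each control period).
- env.read_camera(name): name is "scene" or "side" or "wrist"; returns a dict with "color" (420x560x3 uint8, red, green, blue), "K" (3x3 intrinsics, pixels), "rvec" (rotation vector, rad) and "tvec" (3), from world to camera coordinates, as OpenCV has them; the wrist camera has in their place "hand_eye" (4x4, takes a point from camera to tool coordinates, whose origin is the TCP and whose axes are the flange's). Camera axes: x right, y down, z forward; pixel columns grow to the right and rows downward; lengths in m; the calibration is good to about 2 mm. A picture is of the moment at which its call begins: read the wrist's pose just before it. There is no depth.
- env.sign_off(): hands the job in; it is judged then, once.
The state is a dict: "time": time; "joints": joint angles; "qd": joint speeds; "joint_efforts": joint torques, N m; "ee_pos": TCP position; "tool_rot": TCP orientation; "wrist_force": force on the tool from outside, world axes, zero at the start; "wrist_torque": the same for the moment, N m; "opening": opening from 0.0 (shut) to 1.0 (fully open); "grip_force": force on a finger pad.
Only numpy, scipy, OpenCV 4.12 (cv2) and the standard library are available. Lean on these libraries where they do the work, as an engineer would, in place of code of your own. Each camera call takes 0.05 s, during which the arm holds its last target. There are 200 camera calls.

## Working session

There is one attempt and no reset: what is moved stays moved. The work goes in short steps, Python scripts to look and compute and a tool call to move; the robot and the scene stay as the last step left them, time stands still between calls to the robot, and variables do not carry over. Pictures are saved under pics/ and viewed, at most 10 in all, crops included, and the job is handed in when it is done.

Besides the shell and the picture viewer there is one more tool, called after "Emit:" as name(argument=value, ...) on one line, values as JSON. drive_tool: Moves the arm, as the interface text tells. Its arguments: {"type":"object","properties":{"dp":{"type":"array"},"angular":{"type":"array"},"hand":{"type":"array"}},"required":["dp","angular","hand"]}

```bash
mkdir -p pics; cat > h.py <<'E'
import numpy as np, cv2
from scipy.spatial.transform import Rotation as R
from cell import env
def cam(name):
    s=env.observe(); c=env.read_camera(name)
    if name=='wrist':
        T=np.eye(4);T[:3,:3]=R.from_rotvec(s['tool_rot']).as_matrix();T[:3,3]=s['ee_pos']
        M=T@np.array(c['hand_eye'])
    else:
        M=np.eye(4);r=R.from_rotvec(np.ravel(c['rvec'])).as_matrix();M[:3,:3]=r.T;M[:3,3]=-r.T@np.ravel(c['tvec'])
    return c['color'],np.array(c['K']),M
def ray(K,M,u,v,z):
    d=M[:3,:3]@np.linalg.inv(K)@[u,v,1.]; o=M[:3,3]
    return o+d*(z-o[2])/d[2]
def proj(K,M,p):
    q=K@(M[:3,:3].T@(np.array(p)-M[:3,3])); return q[:2]/q[2]
def save(n,img): cv2.imwrite('pics/'+n,cv2.cvtColor(img,cv2.COLOR_RGB2BGR))
E
python3 - <<'E'
from h import *
s=env.observe();print({k:np.round(v,3).tolist() for k,v in s.items()},env.tcp_to_grasp)
for n in ['scene','side','wrist']:
    i,K,M=cam(n);save(n+'0.png',i);np.savez(n+'0.npz',i=i,K=K,M=M);print(n,K.round(1).tolist(),M.round(3).tolist())
E
```

```text
{'time': 0.0, 'joints': [-0.041, 0.418, -0.01, 1.614, 0.005, 1.111, -0.053], 'qd': [-0.002, -0.002, 0.002, 0.0, 0.0, 0.0, -0.001], 'joint_efforts': [0.004, -85.126, 0.64, -42.599, -0.049, 0.019, 0.0], 'ee_pos': [0.625, -0.0, 0.174], 'tool_rot': [-2.221, -2.221, 0.001], 'wrist_force': [-0.604, -0.685, 0.389], 'wrist_torque': [0.034, -0.016, 0.003], 'grip_force': 0.0, 'opening': 0.998} -0.0188
scene [[542.8, 0.0, 284.1], [0.0, 542.8, 202.1], [0.0, 0.0, 1.0]] [[0.807, -0.399, 0.436, -0.117], [-0.59, -0.571, 0.571, -0.971], [0.021, -0.718, -0.696, 1.129], [0.0, 0.0, 0.0, 1.0]]
side [[479.9, 0.0, 274.6], [0.0, 479.9, 204.8], [0.0, 0.0, 1.0]] [[-0.924, -0.156, 0.35, 0.051], [-0.383, 0.395, -0.835, 1.043], [-0.008, -0.905, -0.425, 0.669], [0.0, 0.0, 0.0, 1.0]]
wrist [[297.2, 0.0, 278.1], [0.0, 297.2, 212.3], [0.0, 0.0, 1.0]] [[1.0, 0.001, -0.001, 0.627], [0.0, -0.967, -0.255, 0.074], [-0.001, 0.255, -0.967, 0.383], [0.0, 0.0, 0.0, 1.0]]
```

View pics/scene0.png

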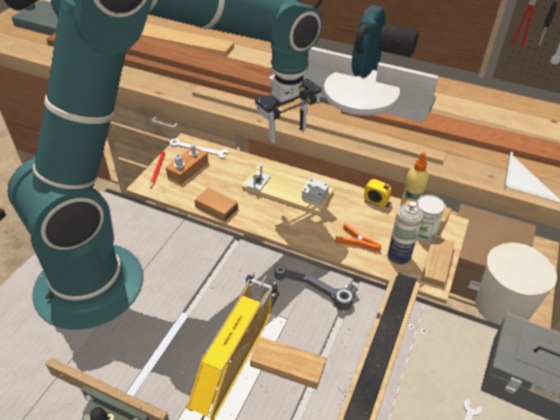

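View pics/side0.png

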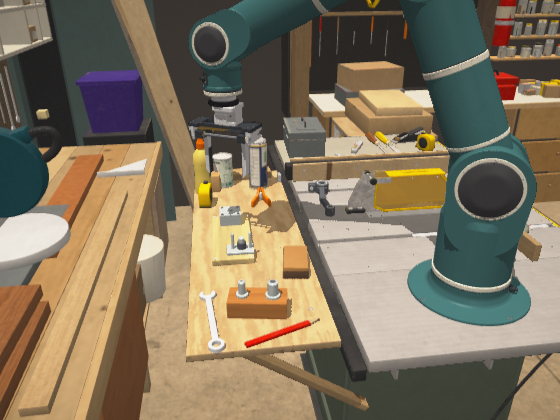

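View pics/wrist0.png

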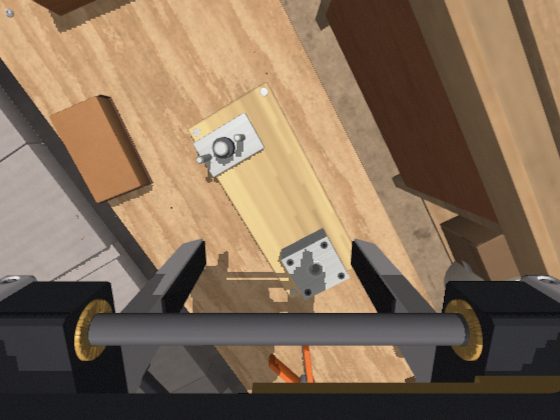

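```bash
python3 - <<'E'
from h import *
L=lambda n:(lambda d:(d['i'],d['K'],d['M']))(np.load(n+'0.npz'))
S,D,W=L('scene'),L('side'),L('wrist')
def r(c,u,v,z):return ray(c[1],c[2],u,v,z).round(4)
print('bush',r(W,315.5,268.5,.052),'post',r(W,223.5,147,.058))
print('bush scene',r(S,318,186,.052),'side',r(D,230,210,.052))
for nm,a in(('slimscene',(194,145)),('thickscene',(179,158))):print(nm,r(S,*a,.078))
for nm,a in(('slimside',(241,281)),('thickside',(272,282))):print(nm,r(D,*a,.078))
print('hub',r(S,344,295,.0375),'eye',r(S,280,270,.0315))
print('hubside',r(D,318,186,.0375))
print('block',r(S,216,203,.032),'clamp',r(S,358,238,.012))
for n,c,b in(('a',S,(140,120,270,220)),('b',S,(230,240,380,330)),('c',W,(180,80,360,310))):
    x0,y0,x1,y1=b;f=400/(x1-x0) if n!='c' else 380/(x1-x0)
    globals()[n]=cv2.resize(c[0][y0:y1,x0:x1],None,fx=f,fy=f,interpolation=cv2.INTER_CUBIC)
H=np.zeros((560,800,3),np.uint8)
H[:a.shape[0],:400]=a;
H[310:310+b.shape[0],:400]=b[:250];H[:c.shape[0],405:405+c.shape[1]]=c[:560]
save('crop.png',H);print(a.shape,b.shape,c.shape)
E
```

```text
bush [ 0.6717 -0.0835  0.052 ] post [0.5679 0.0607 0.058 ]
bush scene [ 0.68   -0.0899  0.052 ] side [ 0.6674 -0.0873  0.052 ]
slimscene [0.4625 0.2567 0.078 ]
thickscene [0.3943 0.227  0.078 ]
slimside [0.456  0.2675 0.078 ]
thickside [0.3922 0.2459 0.078 ]
hub [ 0.4937 -0.4256  0.0375] eye [ 0.4137 -0.2674  0.0315]
hubside [ 0.4914 -0.3895  0.0375]
block [0.4068 0.0384 0.032 ] clamp [ 0.6667 -0.2882  0.012 ]Traceback (most recent call last):
  File "<stdin>", line 17, in <module>
AttributeError: 'tuple' object has no attribute 'shape'
```

Emit:
drive_tool(dp=[[4,-4,-2],[8,-8,-2.5],[12,-12,-2.5],[16,-15,-2.5],[19,-16.5,-2.5],[19,-16.5,-2.5],[19,-16.5,-2.5],[19,-16.5,-2.5],[19,-16.5,-2.5],[19,-16.5,-2.5]], angular=[[0,0,0],[0,0,0],[0,0,0],[0,0,0],[0,0,0],[0,0,0],[0,0,0],[0,0,0],[0,0,0],[0,0,0]], hand=[0.45,0.45,0.45,0.45,0.45,0.45,0.45,0.45,0.45,0.45])

```text
time: 1.15
ee_pos: [0.4605, 0.189, 0.199]
tool_rot: [-2.223, -2.219, 0.001]
wrist_force: [0.4, 0.8, 0.0]
opening: 0.452
grip_force: 0.0
```

```bash
cat > look.py <<'E'
import sys
from h import *
n=sys.argv[1]
s=env.observe();print({k:np.round(s[k],4).tolist() for k in('time','joints','ee_pos','tool_rot','wrist_force','opening')})
i,K,M=cam('wrist');save(n+'.png',i);np.savez(n+'.npz',i=i,K=K,M=M)
E
python3 look.py pin
```

```text
{'time': 1.15, 'joints': [-0.3257, 0.1683, -0.1403, 1.8905, 0.0266, 1.0851, -0.4783], 'ee_pos': [0.4605, 0.189, 0.199], 'tool_rot': [-2.2235, -2.2194, 0.0007], 'wrist_force': [0.4497, 0.797, 0.0171], 'opening': 0.4516}
```

View pics/pin.png

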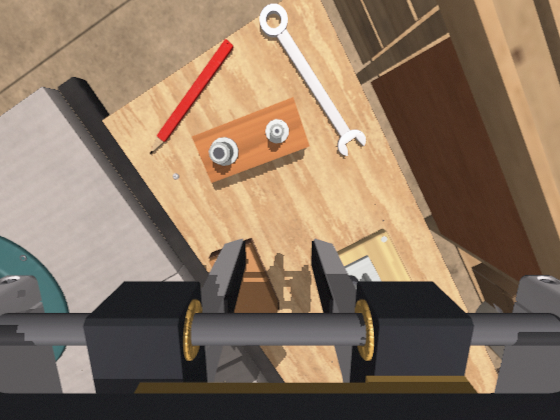

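```bash
python3 - <<'E'
from h import *
d=np.load('pin.npz');i,K,M=d['i'],d['K'],d['M']
hsv=cv2.cvtColor(i,cv2.COLOR_RGB2HSV)
for nm,(u,v) in dict(slim=(277,131),thick=(223,151)).items():
    m=np.zeros(i.shape[:2],np.uint8);m[v-18:v+19,u-18:u+19]=1
    m&=((hsv[...,1]<70)).astype(np.uint8)
    n,l,st,ce=cv2.connectedComponentsWithStats(m)
    k=1+np.argmax(st[1:,4]);c,_=cv2.findContours((l==k).astype(np.uint8),0,1)
    (x,y),rad=cv2.minEnclosingCircle(max(c,key=len))
    print(nm,st[k],ce[k],(x,y,rad))
    print(' collar',ray(K,M,x,y,.046),' px/mm',297/(M[2,3]-.046)/1000)
    print(' top given', ray(K,M,u,v,.078))
c=cv2.resize(i[105:180,195:305],None,fx=7,fy=7,interpolation=cv2.INTER_CUBIC);save('pinc.png',c)
E
```

```text
slim [265 119  24  24 446] [276.67488789 130.80493274] (276.69317626953125, 130.84091186523438, 11.961453437805176)
 collar [0.4607126  0.26680765 0.046     ]  px/mm 0.819253014849748
 top given [0.46120154 0.26631956 0.078     ]
thick [209 137  29  29 653] [223.34303216 151.08422665] (223.179931640625, 151.3643798828125, 14.638686180114746)
 collar [0.39659078 0.24321643 0.046     ]  px/mm 0.819253014849748
 top given [0.40223364 0.24536617 0.078     ]
```

View pics/pinc.png

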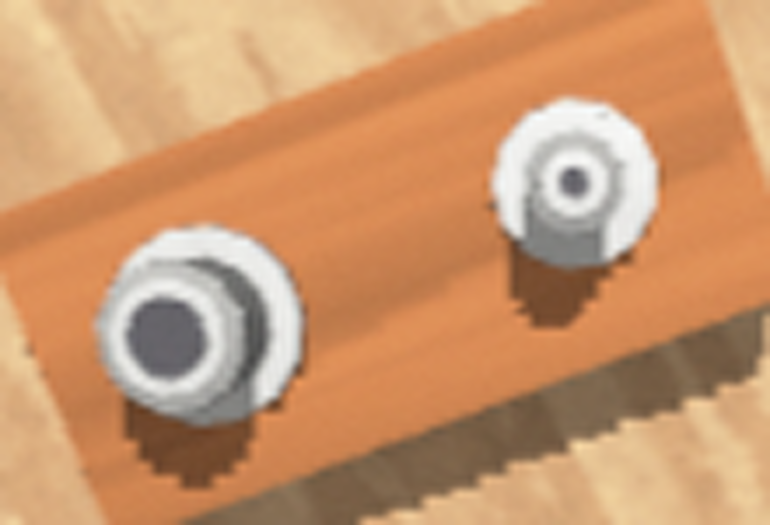

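Emit:
drive_tool(dp=[[4,0,3],[7.8,0,6],[7.8,0,9],[7.8,0,12],[7.8,0,14.7],[7.8,0,14.7],[7.8,0,14.7],[7.8,0,14.7],[7.8,0,14.7],[7.8,0,14.7],[7.8,0,14.7],[7.8,0,14.7]], angular=[[0,0,0],[0,0,0],[0,0,0],[0,0,0],[0,0,0],[0,0,0],[0,0,0],[0,0,0],[0,0,0],[0,0,0],[0,0,0],[0,0,0]], hand=[0.45,0.45,0.45,0.45,0.45,0.45,0.45,0,0,0,0,0])

```text
time: 2.4
ee_pos: [0.4601, 0.268, 0.0524]
tool_rot: [2.221, 2.221, 0.0]
wrist_force: [-0.8, -0.6, -0.1]
opening: 0.061
grip_force: 0.0
```

```bash
python3 look.py p2; python3 - <<'E'
from h import *
d=np.load('p2.npz');i=d['i'];j,K,M=cam('scene');k,K2,M2=cam('side')
H=np.zeros((590,800,3),np.uint8)
H[:300,:400]=cv2.resize(i,(400,300))
H[:300,400:]=cv2.resize(j[100:205,130:270],(400,300),interpolation=2)
H[300:590,:400]=cv2.resize(k[220:320,190:330],(400,290),interpolation=2)
H[300:590,400:]=cv2.resize(i[190:290,210:350],(400,290),interpolation=2)
save('p2h.png',H)
s=env.observe();print(s['opening'],s['grip_force'])
E
```

```text
{'time': 2.4, 'joints': [-0.4434, 0.4144, -0.1727, 1.9429, 0.0974, 0.7918, -0.6704], 'ee_pos': [0.4601, 0.268, 0.0524], 'tool_rot': [2.2214, 2.2213, 0.0005], 'wrist_force': [-0.7514, -0.5565, -0.1391], 'opening': 0.0607}
0.005022558320053021 0.0
```

View pics/p2h.png

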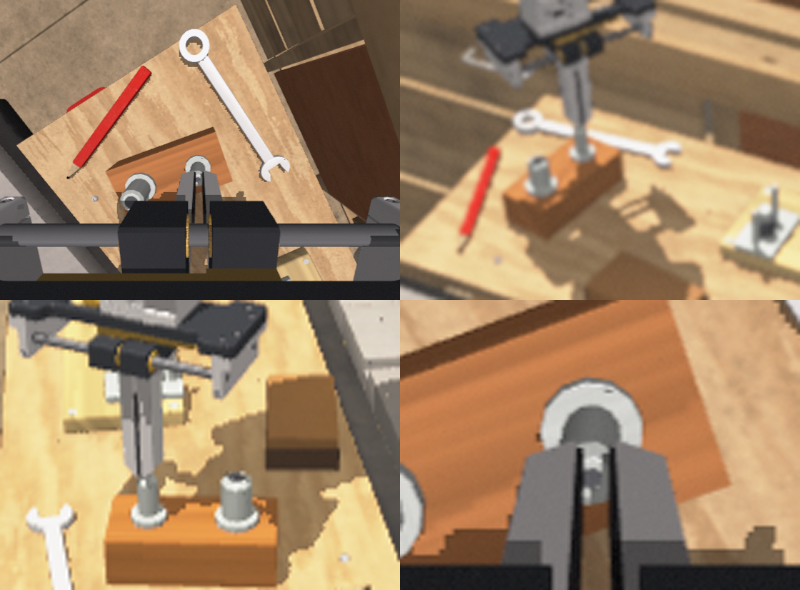

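```bash
python3 - <<'E'
from h import *
d=np.load('p2.npz');i=d['i']
C={'wrist':(i,d['K'],d['M']),'scene':cam('scene'),'side':cam('side')}
tcp=env.observe()['ee_pos']
for n,c in C.items():
    print(n,'tcp',proj(c[1],c[2],tcp).round(1),'grasp',proj(c[1],c[2],np.array(tcp)+[0,0,.019]).round(1),'pintop',proj(c[1],c[2],[.4608,.2668,.078]).round(1),'collar',proj(c[1],c[2],[.4608,.2668,.046]).round(1))
H=np.zeros((600,800,3),np.uint8)
for k,(n,u,v) in enumerate((('scene',194,150),('side',242,285),('wrist',277,240))):
    c=C[n][0][v-30:v+30,u-40:u+40]
    x,y=(k%2)*400,(k//2)*300
    H[y:y+300,x:x+400]=cv2.resize(c,(400,300),interpolation=0)
save('p3.png',H)
d=np.load('p2.npz');hsv=cv2.cvtColor(i,cv2.COLOR_RGB2HSV)
E
```

```text
wrist tcp [275.5 236.8] grasp [275.3 246.1] pintop [276.5 251.6] collar [276.7 235.6]
scene tcp [192.3 150. ] grasp [191.7 145.2] pintop [191.9 143.5] collar [192.9 151.6]
side tcp [239.7 290.6] grasp [239.4 283.4] pintop [239.2 280.4] collar [239.7 292.6]
```

View pics/p3.png

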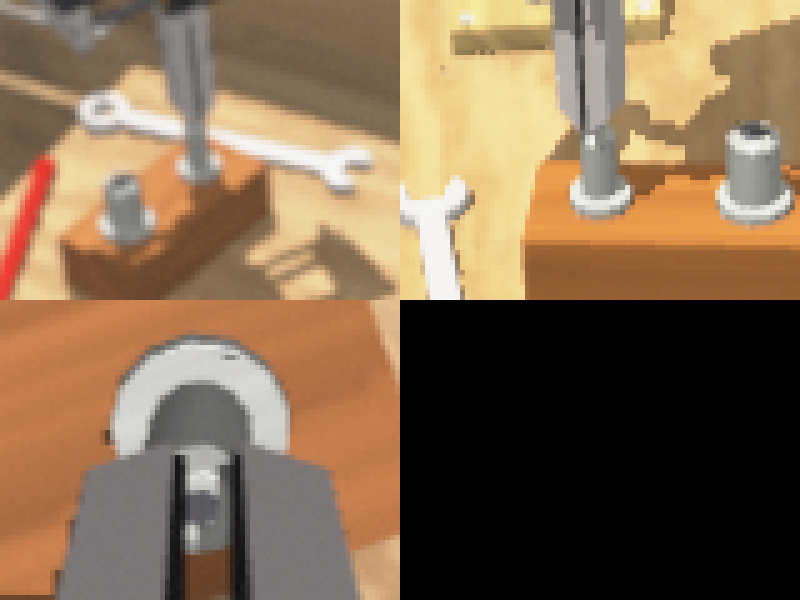

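```bash
python3 - <<'E'
from h import *
L=lambda n:(lambda d:(d['i'],d['K'],d['M']))(np.load(n+'0.npz'))
for n in('scene','side','wrist'):
    c=L(n)
    for z in(.174,.2):print(n,z,[proj(c[1],c[2],[.625+s*.052,y,z]).round(1).tolist() for s in(-1,1) for y in (-.008,.008)])
i=L('scene')[0][90:165,240:340];j=L('side')[0][105:205,180:280]
save('t.png',np.hstack([cv2.resize(i,(400,300),interpolation=0),cv2.resize(j,(400,400),interpolation=0)[:300]]))
E
```

```text
scene 0.174 [[272.6, 152.3], [269.3, 149.3], [302.1, 139.3], [298.7, 136.5]]
scene 0.2 [[272.6, 144.9], [269.3, 141.9], [302.5, 132.0], [299.1, 129.2]]
side 0.174 [[245.8, 186.3], [243.2, 188.5], [211.3, 180.9], [208.4, 183.0]]
side 0.2 [[245.5, 177.2], [242.8, 179.3], [210.7, 171.9], [207.8, 174.0]]
wrist 0.174 [[207.0, 247.1], [205.6, 226.7], [345.4, 247.2], [346.7, 226.8]]
wrist 0.2 [[197.9, 261.4], [196.2, 238.7], [353.9, 261.5], [355.5, 238.9]]
```

View pics/t.png

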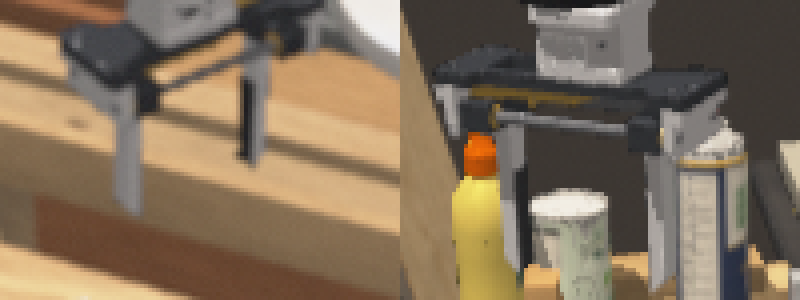

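Emit:
drive_tool(dp=[[0,0,-0.5],[0,0,-0.5],[0,0,-0.5],[0,0,-0.5],[0,0,0.5],[0,0,1.5],[0,0,2.2],[0,0,2.2],[0,0,2.2],[0,0,2.2],[0,0,2.2],[0,0,2.2],[0,0,2.2]], angular=[[0,0,0],[0,0,0],[0,0,0],[0,0,0],[0,0,0],[0,0,0],[0,0,0],[0,0,0],[0,0,0],[0,0,0],[0,0,0],[0,0,0],[0,0,0]], hand=[0.5,0.5,0.5,0.5,0.5,0.5,0.5,0.5,0,0,0,0,0])

```text
time: 3.95
ee_pos: [0.46, 0.268, 0.0303]
tool_rot: [2.221, 2.221, 0.0]
wrist_force: [-0.5, -0.4, -0.5]
opening: 0.157
grip_force: 30.0
```

Emit:
drive_tool(dp=[[0,0,-3],[0,0,-7],[0,0,-11],[-2,1,-14],[-6,3,-16],[-10,5,-16],[-14,7,-16],[-18,9,-16],[-22,11,-16],[-26,13,-16],[-30,15,-16],[-34,17,-16],[-38,19,-16],[-41.8,21.2,-16],[-41.8,21.2,-16],[-41.8,21.2,-16],[-41.8,21.2,-16],[-41.8,21.2,-16],[-41.8,21.2,-16]], angular=[[0,0,0],[0,0,0],[0,0,0],[0,0,0],[0,0,0],[0,0,0],[0,0,0],[0,0,0],[0,0,0],[0,0,0],[0,0,0],[0,0,0],[0,0,0],[0,0,0],[0,0,0],[0,0,0],[0,0,0],[0,0,0],[0,0,0]], hand=[0,0,0,0,0,0,0,0,0,0,0,0,0,0,0,0,0,0,0])

```text
time: 5.85
ee_pos: [0.6719, -0.149, 0.1905]
tool_rot: [2.22, 2.223, 0.0]
wrist_force: [0.4, -0.9, -1.4]
opening: 0.159
grip_force: 30.0
```

```bash
python3 look.py bush; python3 - <<'E'
from h import *
d=np.load('bush.npz');i,K,M=d['i'],d['K'],d['M']
u,v=proj(K,M,[.6717,-.0835,.052]).astype(int);print(u,v)
x0,y0=max(u-60,0),max(v-45,0)
H=np.zeros((600,800,3),np.uint8)
H[:300,:400]=cv2.resize(i,(400,300))
c=i[y0:y0+90,x0:x0+120];H[300:,:400]=cv2.resize(c,(400,300),interpolation=2)
c=i[200:290,215:335];H[300:,400:]=cv2.resize(c,(400,300),interpolation=2)
p=proj(K,M,[.5679,.0607,.058]).astype(int);print(p,x0,y0)
a,b=max(p[0]-60,0),max(p[1]-45,0);c=i[b:b+90,a:a+120];H[:300,400:]=cv2.resize(c,(400,300),interpolation=2);print(a,b)
save('bushc.png',H)
E
```

```text
{'time': 5.85, 'joints': [0.1519, 0.5197, 0.0321, 1.4204, -0.0173, 1.2016, 0.1873], 'ee_pos': [0.6719, -0.149, 0.1905], 'tool_rot': [2.22, 2.2227, 0.0004], 'wrist_force': [0.3599, -0.8918, -1.4207], 'opening': 0.1589}
276 141
[172  -6] 216 96
112 0
```

View pics/bushc.png

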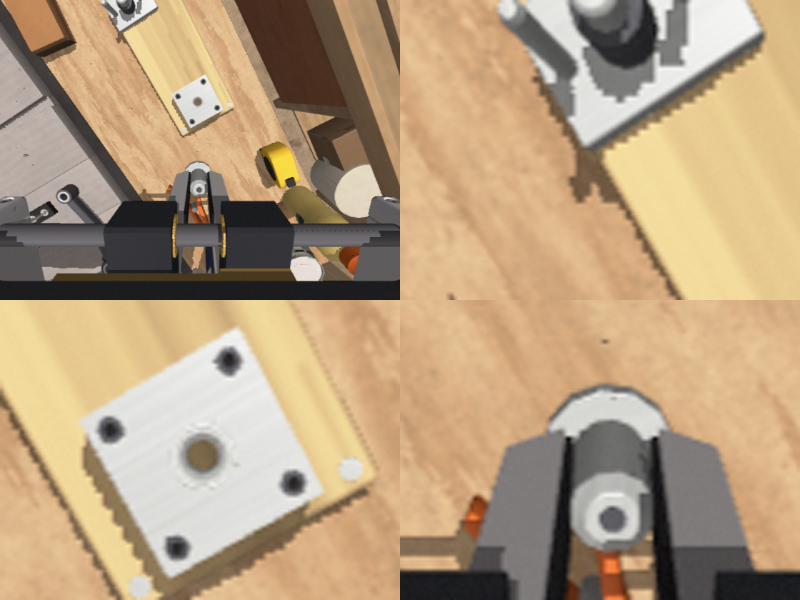

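```bash
python3 - <<'E'
from h import *
d=np.load('bush.npz');i,K,M=d['i'],d['K'],d['M']
b=ray(K,M,276.3,142.2,.052);print('bush',b)
e=np.array([.6719,-.149,.1905])
print('pintop',ray(K,M,278.3,265.4,e[2]+.0477)-e)
for y in(-.15,-.149,-.148):print(proj(K,M,[.6719,y,e[2]+.0477]))
# refine bush by mask of dark hole & screws
hsv=cv2.cvtColor(i,cv2.COLOR_RGB2HSV)
m=(hsv[...,1]<40)&(hsv[...,2]>120);m=m.astype(np.uint8)
n,l,st,ce=cv2.connectedComponentsWithStats(m)
k=l[150,270];print(k,st[k],ce[k]);c,_=cv2.findContours((l==l[135,265]).astype(np.uint8),0,1)
c=max(c,key=cv2.contourArea);q=cv2.minAreaRect(c);print(q,ray(K,M,*q[0],.052));bx=[ray(K,M,*p,.052) for p in cv2.boxPoints(q)]
print([np.linalg.norm(bx[j]-bx[j-1]).round(4) for j in range(4)], np.degrees(np.arctan2(*(bx[1]-bx[0])[1::-1])))
# collar contour left/right/top of pin
g=(hsv[...,1]<40)&(hsv[...,2]>170)
for r in range(226,232):print(r,np.where(g[r,255:300])[0]+255)
E
```

```text
bush [ 0.67160685 -0.08380921  0.052     ]
pintop [ 0.00195541 -0.00095451  0.0477    ]
[274.99115031 265.46640846]
[274.98920638 263.90466297]
[274.98725681 262.33838061]
3 [ 240  105   73   74 2824] [276.24327195 141.74468839]
((276.5154113769531, 141.77691650390625), (55.69158935546875, 55.44352340698242), 60.2551155090332) [ 0.67185241 -0.0833393   0.052     ]
[np.float64(0.0629), np.float64(0.0616), np.float64(0.0615), np.float64(0.0641)] 28.510254983647037
226 []
227 [274 275 276 277]
228 [272 273 274 275 276 277 278 279 280 281 282 283 284]
229 [270 271 272 273 274 275 276 277 278 279 280 281 282 283 284 285 286]
230 [267 268 269 270 271 272 273 274 275 276 277 278 279 280 281 282 283 284
 285 286 287]
231 [266 267 268 269 270 271 272 273 274 275 276 277 278 279 280 281 282 283
 284 285 286 287 288 289]
```

Emit:
drive_tool(dp=[[3,0,0],[6.6,-0.14,2],[6.6,-0.14,5],[6.6,-0.14,8],[6.6,-0.14,10.5],[6.6,-0.14,10.5],[6.6,-0.14,10.5],[6.6,-0.14,10.5],[6.6,-0.14,10.5]], angular=[[0,0,0],[0,0,0],[0,0,0],[0,0,0],[0,0,0],[0,0,0],[0,0,0],[0,0,0],[0,0,0]], hand=[0,0,0,0,0,0,0,0,0])

```text
time: 6.8
ee_pos: [0.6714, -0.0841, 0.0868]
tool_rot: [2.22, 2.22, 0.002]
wrist_force: [0.3, -0.4, -1.8]
opening: 0.161
grip_force: 30.0
```

```bash
python3 - <<'E'
from h import *
e=np.array(env.observe()['ee_pos']);print(e)
# tilt check & clearance: shank axis vs bush in side & scene views
for n in('scene','side'):
    i,K,M=cam(n);np.savez(n+'1.npz',i=i,K=K,M=M)
    print(n,proj(K,M,e+[0,0,-.02]).round(1),proj(K,M,[.6705,-.083,.052]).round(1))
E
```

```text
[ 0.67138488 -0.08407737  0.0867546 ]
scene [314.8 182.3] [314. 186.]
side [228.1 205.7] [228.4 210.4]
```

Emit:
drive_tool(dp=[[0.05,-0.05,0.3],[0.05,-0.05,0.6],[0.05,-0.05,0.9],[0.05,-0.05,1.2],[0.05,-0.05,1.5],[0.05,-0.05,1.5]], angular=[[0,0,0],[0,0,0],[0,0,0],[0,0,0],[0,0,0],[0,0,0]], hand=[0,0,0,0,0,0])

```text
time: 7.5
ee_pos: [0.6698, -0.0835, 0.0695]
tool_rot: [-2.221, -2.221, 0.001]
wrist_force: [0.2, 1.0, -0.8]
opening: 0.159
grip_force: 30.0
```

Emit:
drive_tool(dp=[[0,0,0.2],[0,0,0.4],[0,0,0.6],[0,0,0.8],[0,0,0.8]], angular=[[0,0,0],[0,0,0],[0,0,0],[0,0,0],[0,0,0]], hand=[0,0,0,0,0])

```text
time: 8.0
ee_pos: [0.67, -0.0835, 0.0618]
tool_rot: [-2.221, -2.221, 0.0]
wrist_force: [1.7, 0.3, -2.3]
opening: 0.162
grip_force: 30.0
```

Emit:
drive_tool(dp=[[0,0,0.3],[0,0,0.6],[0,0,0.9],[0,0,1.2],[0,0,1.5],[0,0,1.8],[0,0,1.8]], angular=[[0,0,0],[0,0,0],[0,0,0],[0,0,0],[0,0,0],[0,0,0],[0,0,0]], hand=[0,0,0,0,0,0,0])

```text
time: 8.7
ee_pos: [0.6699, -0.0835, 0.0436]
tool_rot: [-2.221, -2.221, 0.001]
wrist_force: [1.0, -0.2, -2.6]
opening: 0.157
grip_force: 30.0
```

Emit:
drive_tool(dp=[[0,0,0.1],[0,0,0.2],[0,0,0.2],[0,0,0.2],[0,0,0.2],[0,0,0.2],[0,0,0.2],[0,0,-1],[0,0,-4],[0,0,-8],[0,0,-12],[0,0,-15],[0,0,-15],[0,0,-15]], angular=[[0,0,0],[0,0,0],[0,0,0],[0,0,0],[0,0,0],[0,0,0],[0,0,0],[0,0,0],[0,0,0],[0,0,0],[0,0,0],[0,0,0],[0,0,0],[0,0,0]], hand=[0,0,0,0.7,0.7,0.7,0.7,0.7,0.7,0.7,0.7,0.7,0.7,0.7])

```text
time: 10.1
ee_pos: [0.6702, -0.0835, 0.1952]
tool_rot: [2.221, 2.221, 0.001]
wrist_force: [0.2, -0.1, -0.5]
opening: 0.699
grip_force: 0.0
```

Emit:
drive_tool(dp=[[-4,0,0],[-6.6,0,0],[-6.6,0,0],[-6.6,0,0],[-6.6,0,0]], angular=[[0,0,0],[0,0,0],[0,0,0],[0,0,0],[0,0,0]], hand=[0.7,0.7,0.7,0.7,0.7])

```text
time: 10.6
ee_pos: [0.6699, -0.1481, 0.1934]
tool_rot: [-2.219, -2.222, 0.0]
wrist_force: [-0.3, 0.2, -0.4]
opening: 0.701
grip_force: 0.0
```

```bash
python3 look.py chk; python3 - <<'E'
from h import *
d=np.load('chk.npz');i,K,M=d['i'],d['K'],d['M']
print('expected collar top',proj(K,M,[.6717,-.0837,.058]),'pin top',proj(K,M,[.6717,-.0837,.090]),'raised 20mm',proj(K,M,[.6717,-.0837,.110]))
g=cv2.cvtColor(i,cv2.COLOR_RGB2GRAY)
c=cv2.HoughCircles(cv2.resize(g[100:190,230:330],None,fx=4,fy=4,interpolation=2),cv2.HOUGH_GRADIENT,1,15,param1=120,param2=22,minRadius=12,maxRadius=70)
for x,y,r in c[0][:8]:print((x/4+230).round(1),(y/4+100).round(1),(r/4).round(1))
E
```

```text
{'time': 10.6, 'joints': [0.1509, 0.5145, 0.0328, 1.4218, -0.0178, 1.2069, 0.1871], 'ee_pos': [0.6699, -0.1481, 0.1934], 'tool_rot': [-2.2191, -2.2219, 0.0004], 'wrist_force': [-0.3283, 0.233, -0.4393], 'opening': 0.7014}
expected collar top [278.31509632 143.04185189] pin top [278.29843323 143.92061389] raised 20mm [278.28618668 144.56646115]
278.1 145.4 4.6
270.9 170.9 3.7
286.4 115.4 4.0
305.9 151.1 3.4
251.4 135.4 3.4
```

Emit:
drive_tool(dp=[[0,-3,-3],[-2,-7,-6],[-6,-11,-9],[-10,-15,-10.5],[-14,-18,-10.5],[-18,-21,-10.5],[-22,-21,-10.5],[-23,-21,-10.5],[-23,-21,-10.5],[-23,-21,-10.5],[-23,-21,-10.5],[-23,-21,-10.5]], angular=[[0,0,0],[0,0,0],[0,0,0],[0,0,0],[0,0,0],[0,0,0],[0,0,0],[0,0,0],[0,0,0],[0,0,0],[0,0,0],[0,0,0]], hand=[0.7,0.7,0.7,0.7,0.7,0.7,0.7,0.7,0.7,0.7,0.7,0.7])

```text
time: 11.85
ee_pos: [0.4608, -0.3783, 0.2992]
tool_rot: [2.219, 2.224, 0.0]
wrist_force: [0.4, 1.1, -0.4]
opening: 0.699
grip_force: 0.0
```

```bash
python3 look.py lev; python3 - <<'E'
from h import *
d=np.load('lev.npz');i,K,M=d['i'],d['K'],d['M']
S=cam('scene')[0];D=cam('side')[0]
H=np.zeros((600,800,3),np.uint8)
H[:420,:560]=i
H[:180,560:]=cv2.resize(D[180:255,190:290],(240,180),interpolation=2)
H[180:360,560:]=cv2.resize(S[165:225,280:360],(240,180),interpolation=2)
g=cv2.resize(i[20:110,210:330],(240,180),interpolation=2);H[420:600,560:]=g
print('bush',proj(K,M,[.6717,-.0837,.09]),'eye,hub',proj(K,M,[.414,-.267,.03]),proj(K,M,[.492,-.41,.037]))
c=i[100:235,160:340];H[420:600,:240]=cv2.resize(D[150:225,280:380],(240,180),interpolation=2)
H[420:600,240:480]=cv2.resize(S[240:315,235:335],(240,180),interpolation=2)
save('levc.png',H)
E
```

```text
{'time': 11.85, 'joints': [0.4977, 0.2794, 0.1756, 1.5277, -0.0498, 1.3388, 0.68], 'ee_pos': [0.4608, -0.3783, 0.2992], 'tool_rot': [2.2192, 2.2236, 0.0004], 'wrist_force': [0.4493, 1.0837, -0.3613], 'opening': 0.6991}
bush [456.65636675 -59.49021999] eye,hub [246.42516336 108.90535285] [296.1326209  201.48908659]
```

View pics/levc.png

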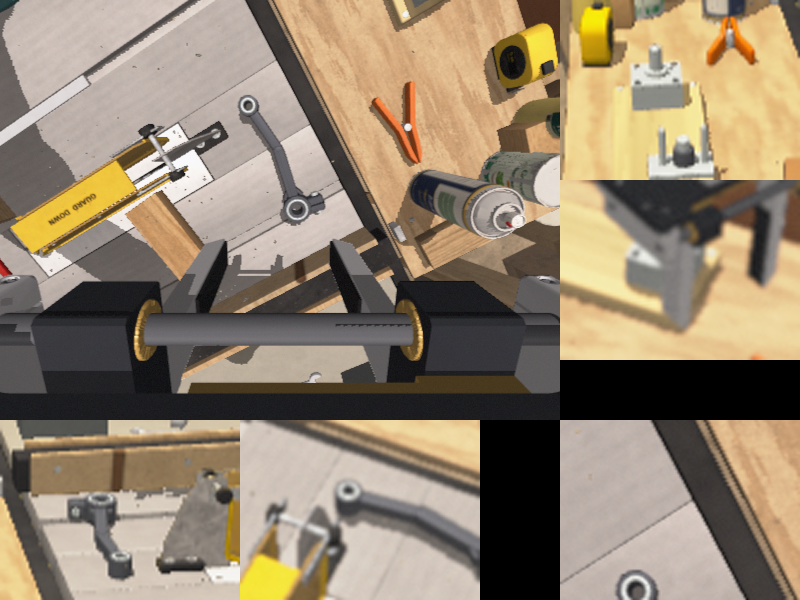

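```bash
python3 - <<'E'
from h import *
d=np.load('lev.npz');i,K,M=d['i'],d['K'],d['M']
g=cv2.cvtColor(i,cv2.COLOR_RGB2GRAY)
P={}
for n,(u,v),z in(('hub',(296,209),.0375),('eye',(248,104),.0315)):
    c=cv2.resize(g[v-22:v+23,u-22:u+23],None,fx=6,fy=6,interpolation=2)
    h=cv2.HoughCircles(c,cv2.HOUGH_GRADIENT,1,200,param1=120,param2=15,minRadius=15,maxRadius=100)
    h=h[0][0];x,y=(h[0]+.5)/6-.5+u-22,(h[1]+.5)/6-.5+v-22
    w=g[v-9:v+10,u-9:u+10].astype(int);t=w>170;yy,xx=np.nonzero(t)
    print(n,(x,y,h[2]/6),'bright centroid',xx.mean()+u-9,yy.mean()+v-9,t.sum())
    q=cv2.fitEllipse(cv2.convexHull(np.c_[xx+u-9,yy+v-9].astype(np.float32)));print(q)
    P[n]=ray(K,M,*q[0],z);print(P[n],ray(K,M,x,y,z))
e=P['eye']-P['hub'];print('dist',np.hypot(*e[:2]))
a=np.arctan2(e[1],e[0])-np.arctan2(24,178);b=P['hub'][:2]+.056*np.array([np.cos(a),np.sin(a)])
print('lever x angle',np.degrees(a),'balance',b)
c,s=np.cos(a),np.sin(a)
# check arm: dark pixel centre across at lever x=0, 25 top z .0325
for X in(-20,0,20,35):
    r=[int(g[tuple(np.round(proj(K,M,[*(b+np.array([[c,-s],[s,c]])@[X/1e3,Y/1e3]),.0325])[::-1]).astype(int))]) for Y in range(-20,21,2)];print(X,r)
E
```

```text
hub (np.float32(297.0), np.float32(209.83333), np.float32(11.016666)) bright centroid 295.01149425287355 208.68965517241378 87
((296.86444091796875, 209.1630859375), (20.152637481689453, 20.67671012878418), 48.01070785522461)
[ 0.49339298 -0.42273897  0.0375    ] [ 0.49363554 -0.42386938  0.0375    ]
eye (np.float32(247.5), np.float32(104.833336), np.float32(7.4666667)) bright centroid 248.26168224299067 102.79439252336448 107
((248.0076141357422, 96.82371520996094), (18.11307144165039, 31.13809585571289), 1.7263643741607666)
[ 0.41696481 -0.24986333  0.0315    ] [ 0.4159272  -0.26126206  0.0315    ]
dist 0.18901654078913468
lever x angle 106.17121584599866 balance [ 0.4777965  -0.36895469]
-20 [185, 187, 188, 189, 188, 180, 140, 93, 94, 95, 95, 95, 94, 97, 87, 73, 91, 99, 161, 187, 186]
0 [197, 197, 195, 196, 197, 196, 139, 87, 97, 98, 98, 97, 96, 98, 94, 75, 96, 97, 163, 199, 201]
20 [201, 201, 203, 202, 204, 205, 206, 144, 91, 98, 100, 100, 96, 98, 94, 81, 87, 95, 94, 208, 206]
35 [205, 206, 204, 205, 207, 207, 206, 106, 94, 99, 103, 100, 97, 99, 98, 93, 83, 94, 94, 172, 210]
```

Emit:
drive_tool(dp=[[0.4,0.7,4],[0.85,1.45,8],[0.85,1.45,12],[0.85,1.45,16],[0.85,1.45,20],[0.85,1.45,23],[0.85,1.45,23],[0.85,1.45,23],[0.85,1.45,23]], angular=[[0,0,-0.1],[0,0,-0.2],[0,0,-0.3],[0,0,-0.312],[0,0,-0.312],[0,0,-0.312],[0,0,-0.312],[0,0,-0.312],[0,0,-0.312]], hand=[0.6,0.6,0.6,0.6,0.6,0.6,0.6,0.6,0.6])

```text
time: 12.9
ee_pos: [0.4756, -0.3717, 0.0712]
tool_rot: [1.848, 2.538, -0.0]
wrist_force: [-0.6, -0.4, 0.3]
opening: 0.598
grip_force: 0.0
```

```bash
python3 look.py l2; python3 - <<'E'
from h import *
d=np.load('l2.npz');i,K,M=d['i'],d['K'],d['M']
s=env.observe();m=R.from_rotvec(s['tool_rot']).as_matrix();print(m.round(4).tolist(),np.degrees(np.arctan2(m[1,1],m[0,1])),s['wrist_force'])
g=cv2.cvtColor(i,cv2.COLOR_RGB2GRAY)
a=np.radians(107.86);c,sn=np.cos(a),np.sin(a);b=np.array([.4764,-.3706])
for X in(20,30,40):
    r=[int(g[tuple(np.round(proj(K,M,[*(b+np.array([[c,-sn],[sn,c]])@[X/1e3,Y/1e3]),.0325])[::-1]).astype(int))]) for Y in range(-24,25,2)];print(X,r)
E
```

```text
{'time': 12.9, 'joints': [0.5345, 0.4924, 0.1016, 1.7628, -0.0619, 0.8869, 0.9752], 'ee_pos': [0.4756, -0.3717, 0.0712], 'tool_rot': [1.8476, 2.5376, -0.0], 'wrist_force': [-0.5602, -0.3573, 0.3234], 'opening': 0.598}
[[-0.3071, 0.9517, 0.0023], [0.9517, 0.3071, -0.0016], [-0.0022, 0.0017, -1.0]] 17.88227417308214 [ 0.6446619  -0.33797083  0.40790789]
20 [193, 196, 196, 194, 196, 198, 200, 195, 101, 98, 97, 98, 97, 96, 99, 97, 78, 95, 95, 193, 199, 197, 198, 203, 202]
30 [196, 196, 199, 199, 196, 199, 201, 200, 86, 99, 97, 101, 99, 95, 99, 93, 78, 97, 95, 196, 196, 197, 197, 198, 197]
40 [197, 199, 200, 200, 199, 199, 201, 201, 85, 98, 100, 99, 100, 95, 99, 94, 82, 94, 93, 204, 202, 198, 201, 201, 202]
```

Emit:
drive_tool(dp=[[0.15,0,2],[0.15,0,4],[0.15,0,5.5],[0.15,0,6.5],[0.15,0,7.2],[0.15,0,7.6],[0.15,0,7.6]], angular=[[0,0,0],[0,0,0],[0,0,0],[0,0,0],[0,0,0],[0,0,0],[0,0,0]], hand=[0.6,0.6,0.6,0.6,0.6,0.6,0.6])

```text
time: 13.65
ee_pos: [0.4741, -0.3696, -0.0069]
tool_rot: [-1.849, -2.539, 0.0]
wrist_force: [0.6, 0.4, -0.0]
opening: 0.606
grip_force: 0.0
```

Emit:
drive_tool(dp=[[0,0,0.2],[0,0,0.4],[0,0,0.4],[0,0,0.4],[0,0,0.4],[0,0,0.4],[0,0,0.4],[0,0,0.4],[0,0,0.4]], angular=[[0,0,0],[0,0,0],[0,0,0],[0,0,0],[0,0,0],[0,0,0],[0,0,0],[0,0,0],[0,0,0]], hand=[0.6,0.6,0,0,0,0,0,0,0])

```text
time: 14.55
ee_pos: [0.4742, -0.3696, -0.0108]
tool_rot: [1.849, 2.54, -0.0]
wrist_force: [-0.4, -0.6, 0.3]
opening: 0.187
grip_force: 30.0
```

Emit:
drive_tool(dp=[[0,0,-1],[0,0,-2],[0,0,-4],[0,0,-6.5],[0,0,-9],[0,0,-11.5],[0,0,-14],[0,0,-16],[0,0,-16],[0,0,-16],[0,0,-16]], angular=[[0,0,0],[0,0,0],[0,0,0],[0,0,0],[0,0,0],[0,0,0],[0,0,0],[0,0,0],[0,0,0],[0,0,0],[0,0,0]], hand=[0,0,0,0,0,0,0,0,0,0,0])

```text
time: 15.65
ee_pos: [0.4734, -0.3691, 0.1479]
tool_rot: [-1.848, -2.538, 0.0]
wrist_force: [0.5, -0.4, -8.2]
opening: 0.188
grip_force: 30.0
```

```bash
cat > meas.py <<'E'
from h import *
s=env.observe();e=np.array(s['ee_pos']);m=R.from_rotvec(s['tool_rot']).as_matrix()
print(s['time'],e,s['wrist_force'],s['wrist_torque'],s['opening'],s['grip_force'])
x=m[:,0];y=-m[:,1]   # lever x, y
x=x/np.linalg.norm(x)
u0=e+[0,0,.0143]
for n in('wrist','scene','side'):
    i,K,M=cam(n);g=cv2.cvtColor(i,cv2.COLOR_RGB2GRAY)
    for nm,p,h in(('eye',(.122,.024),.028),('hub',(-.056,0),.034)):
        q=proj(K,M,u0+x*p[0]+y*p[1]+[0,0,h]);u,v=q.round().astype(int);w=28
        if not(w<u<560-w and w<v<420-w):continue
        c=cv2.resize(g[v-w:v+w+1,u-w:u+w+1],None,fx=6,fy=6,interpolation=2)
        if n=='wrist':
            f=K[0,0]/(M[2,3]-u0[2]-h)*(.0075 if nm=='eye' else .0115)*6
            hc=cv2.HoughCircles(c,cv2.HOUGH_GRADIENT,1,30,param1=120,param2=15,minRadius=int(f*.6),maxRadius=int(f*1.9))
            hc=[] if hc is None else hc[0][:3]
            print(n,nm,'exp',q.round(1),'seen',[((a+.5)/6-.5+u-w,(b+.5)/6-.5+v-w,r/6) for a,b,r in hc])
        else:
            W=g[v-8:v+9,u-8:u+9].astype(int);yy,xx=np.nonzero(W>160);print(n,nm,'exp',q.round(1),'bright',len(xx),(xx.mean()+u-8).round(1) if len(xx) else 0,(yy.mean()+v-8).round(1) if len(xx) else 0)
    np.savez(n+'m.npz',i=i,K=K,M=M)
E
python3 meas.py
```

```text
15.65 [ 0.47342411 -0.36905925  0.14787586] [ 0.52614344 -0.37240544 -8.24861046] [ 0.0191073  -0.0469141  -0.00998662] 0.18825314684118177 29.99806523323059
wrist eye exp [226.7  34.3] seen [(np.float64(229.6666660308838), np.float64(32.5), np.float32(20.583334)), (np.float64(231.16666793823242), np.float64(41.33333206176758), np.float32(20.699999)), (np.float64(234.5), np.float64(30.66666603088379), np.float32(23.433334))]
wrist hub exp [275.1 344.7] seen []
scene eye exp [279.1 226. ] bright 196 278.3 223.8
scene hub exp [348.9 252.7] bright 11 351.1 247.8
side eye exp [331.5 157.9] bright 85 333.6 153.4
side hub exp [322.8 137.9] bright 65 326.3 140.4
```

Emit:
drive_tool(dp=[[1,1,0],[3,3,0],[5.5,5.5,0],[8,8,0],[10.5,10.5,0],[13,13,0],[15.5,15.5,0],[18,18,0],[20.5,20.5,0],[23,23,0],[25,25,0],[26.2,26,0],[26.7,26.5,0],[26.7,26.5,0],[26.7,26.5,0],[26.7,26.5,0],[26.7,26.5,0]], angular=[[0,0,0],[0,0,-0.02],[0,0,-0.04],[0,0,-0.06],[0,0,-0.08],[0,0,-0.1],[0,0,-0.12],[0,0,-0.14],[0,0,-0.16],[0,0,-0.181],[0,0,-0.181],[0,0,-0.181],[0,0,-0.181],[0,0,-0.181],[0,0,-0.181],[0,0,-0.181],[0,0,-0.181]], hand=[0,0,0,0,0,0,0,0,0,0,0,0,0,0,0,0,0])

```text
time: 17.5
ee_pos: [0.6441, -0.0353, 0.1492]
tool_rot: [1.614, 2.695, -0.001]
wrist_force: [-0.5, 0.1, -7.8]
opening: 0.191
grip_force: 30.0
```

```bash
python3 meas.py; python3 - <<'E'
from h import *
d=np.load('wristm.npz');i,K,M=d['i'],d['K'],d['M']
g=cv2.cvtColor(i,cv2.COLOR_RGB2GRAY)[:90,170:300]
n,l,st,ce=cv2.connectedComponentsWithStats((g>165).astype(np.uint8))
for k in range(1,n):
    if st[k,4]>15:print(st[k]+[170,0,0,0,0],(ce[k]+[170,0]).round(1))
E
```

```text
17.5 [ 0.64413112 -0.03525681  0.14924008] [-0.4576291  0.0912679 -7.7896231] [ 0.05262411 -0.07618508 -0.03544128] 0.19122922078513946 29.998088479042053
wrist eye exp [227.   33.8] seen [(np.float64(229.8333339691162), np.float64(32.66666603088379), np.float32(20.699999)), (np.float64(230.83333206176758), np.float64(40.33333206176758), np.float32(13.25)), (np.float64(235.33333206176758), np.float64(31.16666603088379), np.float32(23.15))]
wrist hub exp [275.3 344.4] seen [(np.float64(277.8333339691162), np.float64(336.5), np.float32(31.949999)), (np.float64(280.1666679382324), np.float64(341.1666660308838), np.float32(26.933334)), (np.float64(279.0), np.float64(328.8333330154419), np.float32(39.583332))]
scene eye exp [256.4 135.8] bright 18 257.7 135.9
scene hub exp [317.6 147.3] bright 50 319.1 142.2
side eye exp [236.4 190.3] bright 116 237.6 189.0
side hub exp [226.1 163.9] bright 32 226.2 159.8
[ 170    0  130   90 7563] [234.4  42.9]
[ 208   12   46   51 1057] [230.5  36.8]
[228  41  14  11 115] [234.4  46.1]
```

```bash
cat > tilt.py <<'E'
from h import *
s=env.observe();e=np.array(s['ee_pos']);m=R.from_rotvec(s['tool_rot']).as_matrix()
x,y=m[:,0],-m[:,1];u0=e+[0,0,.0143]
E=u0+x*.122+y*.024+[0,0,.028];H=u0-x*.056+[0,0,.034]
E0=np.array([.4145,-.2600,.0315]);H0=np.array([.4923,-.4231,.0375])
for f,A in(('0',(('eye',E0),('hub',H0))),('m',(('eye',E),('hub',H)))):
  for n in('scene','side'):
    d=np.load(n+f+'.npz');i,K,M=d['i'],d['K'],d['M'];g=cv2.cvtColor(i,cv2.COLOR_RGB2GRAY)
    for nm,p in A:
        q=proj(K,M,p);u,v=q.round().astype(int);up=proj(K,M,p+[0,0,.01])-q
        print(f,n,nm,'exp',q.round(1),'d/10mm',up.round(1));w=g[v-11:v+9,u-10:u+11]
        print('cols',u-10);[print(v-11+k,' '.join('%3d'%t for t in r)) for k,r in enumerate(w)]
E
python3 tilt.py
```

```text
0 scene eye exp [278.6 268. ] d/10mm [ 0.1 -2.5]
cols 269
257 198 196 197 197 193 186 186 198 202 201 194 168 132 116 108 105 107 106 107 105 105
258 197 197 199 197 191 186 195 202 201 186 169 145 115 107 108 106 107 107 109 108 109
259 198 200 200 195 191 196 203 202 194 169 133 115 108 106 107 108 107 108 111 109 107
260 197 198 197 192 194 203 202 187 168 146 113 105 107 107 108 108 106 106 109 110 110
261 196 196 192 189 196 198 185 155 128 115 107 107 107 105 107 106 107 107 107 108 107
262 196 191 186 190 197 185 156 121 107 104 106 109 107 108 108 107 108 111 109 108 107
263 196 192 189 192 185 156 122 108 105 107 106 107 106 109 107 108 109 110 108 107 109
264 195 193 190 183 155 124 106 102 100  99  96 100 101 103 108 109 110 110 112 109 108
265 191 190 184 156 122 108 101  95  91  93  93 100 100  97  98 107 110 111 111 108 110
266 187 177 155 126 108  99  92  87  99 103 106 111 114 108  95  95 107 110 110 109 109
267 170 151 122 109 104  99  91 101 115 109  98 103 109 114 108  92  96 107 109 112 111
268 142 120 108 108 104  92  91 110 113  93  75  73  82  98 114 104  90 10
[... 12737 characters left out ...]
 102  88  87 172 158 156 117  99 137  82  72  72  88  91  74 144 157 157 135  64  56
166  62  63  66 146 157 157 147  93 163  86  77  79  85  79  59 154 157 157 145  66  57
167  63  64  64 131 156 157 157  78 106  66  64  64  64  59  46 154 157 157 163  69  57
168  57  57  57 137 157 157 157  80  69  56  57  56  57  56  49 154 157 157 171  83  86
169  55  55  53 117 155 157 157 100  93  66  65  64  64  66  54 153 157 157 171 117 164
170 101  57  53 107 155 157 157 106  78  69  68  68  68  68  56 154 157 157 172 127 183
171 108  68  54 108 156 157 157 107  58  68  68  68  69  68  58 136 156 157 162 103 184
172 106  69  53  97 155 157 157 103  55  67  69  69  69  68  61 126 157 157 157  92 137
```

Emit:
drive_tool(dp=[[0.05,0,0.6],[0.1,0,1.6],[0.13,0,2.8],[0.13,0,4],[0.13,0,4.8],[0.13,0,5.2],[0.13,0,5.3],[0.13,0,5.3],[0.13,0,5.3],[0.13,0,5.3],[0.13,0,5.3],[0.13,0,5.3]], angular=[[0,0,0],[0,0,0],[0,0,0],[0,0,0],[0,0,0],[0,0,0],[0,0,0],[0,0,0],[0,0,0],[0,0,0],[0,0,0],[0,0,0]], hand=[0,0,0,0,0,0,0,0,0,0,0,0])

```text
time: 18.85
ee_pos: [0.6438, -0.033, 0.0963]
tool_rot: [1.612, 2.696, 0.0]
wrist_force: [0.0, -0.6, -7.2]
opening: 0.186
grip_force: 30.0
```

```bash
python3 meas.py; python3 - <<'E'
from h import *
s=env.observe();m=R.from_rotvec(s['tool_rot']).as_matrix();x,y=m[:,0],-m[:,1];e=np.array(s['ee_pos'])
print('bore',(e-.056*x)[:2],'want .6701 -.0834; eye',(e+.122*x+.024*y)[:2],'want .5666 .0616', 'underside',e[2]+.0143,'tilt',np.arccos(-m[2,2]))
for n in('scene','side'):
    d=np.load(n+'m.npz');K,M,g=d['K'],d['M'],cv2.cvtColor(d['i'],cv2.COLOR_RGB2GRAY)
    p=proj(K,M,[.6715,-.0837,.090]);q=proj(K,M,e-.056*x+[0,0,.0143]);print(n,'pintop',p,'bore underside',q)
    u=int(p[0]);v=int(p[1])
    for r in range(v-14,v+14):print(r,' '.join('%3d'%t for t in g[r,u-9:u+10]))
E
```

```text
18.85 [ 0.64380617 -0.03298904  0.0962872 ] [ 0.02334547 -0.62291752 -7.19802652] [0.0086804  0.03335021 0.01123576] 0.18555337762496957 29.998106360435486
wrist eye exp [227.   33.8] seen [(np.float64(229.6666660308838), np.float64(33.16666603088379), np.float32(21.050001)), (np.float64(231.33333206176758), np.float64(41.83333206176758), np.float32(20.233334)), (np.float64(232.0), np.float64(28.33333396911621), np.float32(22.866667))]
wrist hub exp [275.4 344.4] seen [(np.float64(278.0), np.float64(337.3333339691162), np.float32(31.066666)), (np.float64(277.3333339691162), np.float64(342.6666660308838), np.float32(25.800001)), (np.float64(276.1666660308838), np.float64(331.6666660308838), np.float32(37.016666))]
scene eye exp [256.1 150.1] bright 49 254.0 153.0
scene hub exp [315.8 161.7] bright 18 319.7 161.2
side eye exp [237.1 209.7] bright 92 240.0 206.6
side hub exp [226.8 181.5] bright 16 225.8 178.2
bore [ 0.67026079 -0.08231726] want .6701 -.0834; eye [0.56487715 0.06312788] want .5666 .0616 underside 0.11047545738034986 tilt 4.392076249098107e-05
scene pintop [315.23125264 
[... 3919 characters left out ...]
 217 217 217 147  74  69  79 106 119 120 119 118 132 171 205
204 213 214 215 216 215 216 217 201 132  73  70  83 110 121 119 118 118 130 171
205 209 211 213 214 214 215 215 214 198  88  70  72  88 114 120 120 118 118 128
206 205 220 222 185 179 192 183 182 180  96  69  70  73  94 114 119 119 118 117
207 203 227 216 115 100 141 145 145 144 104  77  69  71  76  98 115 120 119 118
208 204 224 167 108 119 132 137 137 138 114  96  81  71  71  78 104 118 167 217
209 202 221 143 131 136 136 136 129 138 132 122 106  85  70  80 111 228 189 166
210 200 219 144 137 136 136 135 120 118 119 122 120 118  78  82 117 225 204 104
211 197 219 218 144 136 135 136 130 110 105 109 111 112 102  74 107 156 167 189
```

```bash
python3 -c "
from cell import env
s=env.observe();print(s['time'],s['qd']);print(env.sign_off())"
```

```text
19.0 [ 0.00097415 -0.00081399 -0.00012974 -0.00056824  0.0012835   0.00068702
 -0.0012564 ]
the job is handed in; nothing more can be done
None
```

The job is handed in at 19 s: by my last measurements the slim pin is home in the bush and let go, and the lever is held level and still about 20 mm above it, bore and eye each within about 2–3 mm of their places; no verdict was returned.

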